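Fit the bayonet filler cap to the gear case and hold it home

ROBOT

A 6-joint arm with a two-finger parallel gripper is mounted at the origin on the work surface. World frame = base frame: x ahead of the robot, y to its left, z up, the work surface at z = 0. Lengths are in mm, angles in degrees, forces in N, time in s.
With the tool pointing down it reaches from about 350 to 850 mm from the base axis. Payload 8.1 kg.
Tool frame: the origin (TCP) lies at the very end of the fingers, on their centre line; the grasp point (between the pads) lies 19 mm behind it; z points along the fingers, y is the line along which they close (so a half turn about z gives the same grasp; the last joint's range is limited). The gripper opens to 85 mm and grips with 20 to 120 N. Pads are 22 mm wide; open, the fingers measure 114 mm over their backs; the gripper's body (76 mm by 85 mm) begins 54 mm behind the grasp point. The pads swing forward as they close: fully open they stand 13 mm farther back than shut.
Start: joints at [-79.893, 7.471, 85.268, -0, 87.261, -4.893], TCP at [155.312, -579.555, 231.292] pointing down, gripper open.
Joint ranges: [-169.43, 169.43], [-51.17, 129.36], [1.28, 143.12], [-76.62, 256.62], [0, 156.53], [-152.29, 152.29]. Speed limits (degrees/s): [136.94, 136.94, 159.86, 180, 180, 180].

INTERFACE

Orientations are given as [roll, pitch, yaw] about the fixed x, y, z axes, in that order (R = Rz(yaw) Ry(pitch) Rx(roll)).
In Python, from bench import sense, eyes, job, models gives the robot as it stands. The module is installed in compiled form; this text tells all that it offers.
- The arm moves only by the tool apply_moves, never from a script. Its argument "rows" is a list of rows, each a list of 6 numbers: the shift along the tool's x, y, z in mm, then the turn, a rotation vector about the tool's x, y, z in rad. In form: [[dx, dy, dz, rx, ry, rz], ...]. A call has exactly 5 rows; each row shifts and turns the commanded pose from where the row before left it, along the tool's axes as they then stand; what a row does not reach is not made up. A row lasts 1/8 s, in which the tool goes at most 62.5 mm and 10.7 degrees, less where a joint would pass 70% of its speed; a pose out of reach is approached as far as the arm can. A call is refused whole if a number of a shift passes 62.5 or a number of a turn 0.188, either way. A call with a gripper value outside its range is refused whole. "fingers" is the finger opening in mm, from 0 to 85.4, set as the call begins (left out, the last holds). The fingers move at their own pace and stop on an object; "grip_force" is the grip in N (left out, the last holds). Time passes only in rows, so rows that do not move let the fingers close, or fill a call up. It gives the time, the measured TCP pose, the force, the opening and the grip force at its end, in the units of the state.
- sense(): the state, without advancing time (a new reading comes with each control period).
- eyes.snapshot(name): name is "side" or "top" or "wrist"; returns (picture, depth): 420x560x3 uint8, red, green, blue; 420x560 float32, mm along the optical axis (not along the pixel's ray), 0 where there is no reading.
- eyes.get_calibration(name): a dict with "intrinsics" (3x3 intrinsics, pixels), "R" (3x3) and "t" (3): a world point X has camera coordinates R X + t; the wrist camera has in their place "mount" (4x4, takes a point from camera to tool coordinates, whose origin is the TCP and whose axes are the flange's). Camera axes: x right, y down, z forward; pixel columns grow to the right and rows downward; lengths in mm; the calibration is good to about 2 mm. A picture is of the moment at which its call begins: read the wrist's pose just before it. get_calibration takes no time and is no camera call.
- job.hand_in(): hands the job in; it is judged then, once.
Trained networks look in the newest picture that a camera, given by its name, has taken for a name from the list of things; names that differ only in an ending like _2 or _b are one class to them, and where a whole thing is asked for, a point or a joint stands for the part that bears it (a point fixed in the world has none). Each returns a list of dicts, best first, with "confidence" (0 to 1); they miss things now and then, are a little off and sometimes report something else, mostly with a low value. They report only what shows in the picture. A call takes as long as a camera call. They do not tell look-alikes from the thing itself.
- models.boxes_of(name, camera): "xyz" ([x, y, z] in mm, in world coordinates, good to about 4 mm: the middle of the surface that is visible of it).
- models.cut_out(name, camera): "pixels" (420x560 bool, what is visible of it).
- models.place_of(name, camera): "xyz" ([x, y, z] in mm, in world coordinates, good to about 4 mm: a listed point, or the origin of a listed thing).
The state is a dict: "time": time; "joint_pos": joint angles; "qd": joint speeds; "joint_efforts": joint torques, N m; "tool_pos": TCP position; "tcp_rot": TCP orientation; "ft_force": force on the tool from outside, world axes, zero at the start; "wrist_torque": the same for the moment, N m; "finger_gap": finger opening in mm; "grip_force": force on a finger pad.
Only numpy, scipy, OpenCV 4.12 (cv2) and the standard library are available. Lean on these libraries where they do the work, as an engineer would, in place of code of your own. Each camera call takes 0.05 s, during which the arm holds its last target. There are 200 camera calls.

TASK

Fit the red filler cap to the black gear case: pick it up, line its two lugs up with the slots in the steel neck plate, push it straight down against the spring until its flange is flush on the plate, and, still pressing, twist it a quarter turn clockwise (seen from above) up to its stop. The gasket is freshly glued, so finish while still gripping the cap and pressing it fully home; do not let go. Leave the handwheel, the jar and the paint tin where they are.

Things in the scene. Friction and masses are not known exactly. Their poses are not given: they have to be found in the camera images.
- cap: Red bayonet cap, 58 mm tall, 0.15 to 0.31 kg, starts loose and upright on its steel stem. Origin: centre of the stem's foot; z up its axis. Stem 28 mm diameter, 22 mm tall; at its foot two lugs along +x and -x, reaching 22 mm from the axis, 12 mm wide, 8 mm tall. Flange 60 mm diameter from 22 to 30 mm height. Grip bar on top along x, like the lugs. A half turn about z fits the same.
- cap_grip (a point): Point on the cap's axis inside its grip bar, 46 mm above the foot; axes as the cap. The bar is 56 mm long (cap x), 20 mm wide (cap y) and stands from 30 to 58 mm above the foot: pinch it across y.
- cap_lug (a point): Outer end of the cap's lug on its +x side: 22 mm from the axis, 4 mm above the foot; axes as the cap.
- case: Black gear case, immovable, foot 170 x 140 mm, square steel neck plate 80 x 80 x 8 mm on top, upper face 85 mm above the bench. Origin: on the bench under the neck's axis; x along the two slots. Stops inside let the cap turn only clockwise seen from above (negative about z), from the slots to about 90 deg.
- socket (a point): Centre of the keyhole, on the neck plate's upper face; z up, x along the slots. Bore 32 mm diameter, slots along +x and -x 16 mm wide reaching 24 mm from the axis, a yellow mark beyond each. The cap enters with its x along this x, either way round. Its foot meets the spring 10 mm below this face, can turn from 16 mm, and at 22 mm its flange is flush (home).
- spring_plate (a joint): Brass spring plate in the neck: how far it is pushed down, m. 0 untouched; 0.006 when the lugs just clear the neck plate's underside; 0.012 with the cap fully home. Spring 5 N at first, 0.75 N more per mm, 14 N at home. Let go after turning, it lifts the cap 6 mm until the lugs catch.
- handwheel: Black painted handwheel, 92 mm diameter, 22 mm tall at the hub, lying flat; origin under its centre. Leave it alone.
- jar: Amber glass jar with a steel lid, 64 mm diameter, 85 mm tall; origin under its centre. Leave it alone.
- paint_tin: Small closed paint tin, blue and steel, 68 mm diameter, 70 mm tall; origin under its centre. Leave it alone.
Not all that is in view belongs to the job. There is more than one size of the cap; the one meant has the size given above.

How it is judged (in metres and radians):
On the way, in this order (a step that is already met when the one before it is completed fails the run):
1. the cap is picked up off the bench in the gripper (height (world z) of cap above 0.03 m and contact force between the fingers and cap above 3 N), for 0.1 s.
2. the cap is pushed down into the neck against the spring, its lugs in line with the slots (horizontal distance between cap and socket below 0.005 m and value of joint spring_plate above 0.004 m and angle between the x axis of cap and the x axis of socket, either way round below 0.35 rad).
At the end, for the whole second after the job is handed in: The cap sits in the neck within 5 mm of its axis and 0.1 rad of upright, pushed home (flange within 2.5 mm of the plate, spring plate down more than 9.5 mm), turned to within 0.35 rad of the full quarter turn, still, and the gripper's fingers are still on it (more than 5 N) (horizontal distance between cap and socket below 0.005 m and value of joint spring_plate above 0.0095 m and z of cap in the frame of socket below -0.0195 m and angle between cap's own z axis and vertical below 0.1 rad and angle between the x axis of cap and the y axis of socket, either way round below 0.35 rad and contact force between the fingers and cap above 5 N and linear speed of cap below 0.02 m/s); the arm keeps its last pose, push and grip.
It fails at once if the handwheel is pushed more than 30 mm from its place (distance of handwheel from where it was at the start of the episode above 0.03 m).
It fails at once if the jar is pushed more than 30 mm from its place (distance of jar from where it was at the start of the episode above 0.03 m).
It fails at once if the paint tin is pushed more than 30 mm from its place (distance of paint_tin from where it was at the start of the episode above 0.03 m).
It fails at once if the cap is forced round the wrong way (anticlockwise from above) in the neck (horizontal distance between cap and socket below 0.005 m and z of cap in the frame of socket below -0.012 m and ((x of cap_lug in the frame of socket above 0.0095 m and y of cap_lug in the frame of socket above 0.0095 m) or (x of cap_lug in the frame of socket below -0.0095 m and y of cap_lug in the frame of socket below -0.0095 m))).
It also fails if it takes over 43 s, if anything falls off the work surface, if the arm or the gripper's body presses on something with over 40 N, if the wrist force passes 120 N, or if a joint passes its speed limit or range.

## Working session

There is one attempt and no reset: what is moved stays moved. The work goes in short steps, Python scripts to look and compute and a tool call to move; the robot and the scene stay as the last step left them, time stands still between calls to the robot, and variables do not carry over. Pictures are saved under pics/ and viewed, at most 10 in all, crops included, and the job is handed in when it is done.

Besides the shell and the picture viewer there is one more tool, called in YAML: its name, and indented under it one key for each argument. apply_moves: Moves the arm, as the interface text tells. Its arguments: {"type":"object","properties":{"rows":{"type":"array"},"fingers":{"type":"number"},"grip_force":{"type":"number"}},"required":["rows"]}

```bash
mkdir -p pics; python3 - <<'E'
from bench import sense, eyes, job, models
import cv2, numpy as np
s=sense();print({k:np.round(v,2).tolist() for k,v in s.items()})
ims=[]
for c in ["side","top"]:
    p,d=eyes.snapshot(c);np.savez(f'{c}.npz',p=p,d=d)
    cv2.imwrite(f'pics/{c}0.png',p[:,:,::-1])
    for n in ["cap","case","socket","handwheel","jar","paint_tin","cap_grip"]:
        print(c,n,[(np.round(r['xyz'],0).tolist(),round(r['confidence'],2)) for r in models.place_of(n,c)])
    k=eyes.get_calibration(c);print(c,np.round(k['R'],3).tolist(),np.round(k['t']).tolist(),k['intrinsics'].tolist() if hasattr(k['intrinsics'],'tolist') else k['intrinsics'])
k=eyes.get_calibration('wrist');print(k)
E
```

```text
{'time': 0.0, 'joint_pos': [-79.89, 7.52, 85.33, 0.0, 87.26, -4.89], 'qd': [-0.05, 0.05, 0.01, 0.04, 0.0, 0.12], 'joint_efforts': [-0.0, -56.94, -50.05, -0.0, 0.01, -0.0], 'tool_pos': [155.22, -579.0, 230.23], 'tcp_rot': [-179.89, -0.01, 15.0], 'ft_force': [0.4, -0.28, 0.55], 'wrist_torque': [-0.02, -0.0, -0.02], 'grip_force': 0.0, 'finger_gap': 85.49}
side cap [([633.0, 174.0, 1.0], 0.95), ([650.0, 297.0, 2.0], 0.84), ([576.0, 85.0, 3.0], 0.63)]
side case [([609.0, -250.0, 2.0], 0.7), ([484.0, 372.0, 2.0], 0.63)]
side socket [([608.0, -250.0, 82.0], 0.83), ([447.0, 125.0, 8.0], 0.71)]
side handwheel [([483.0, 375.0, -0.0], 0.67), ([605.0, -252.0, 3.0], 0.49)]
side jar [([447.0, 120.0, 6.0], 0.63)]
side paint_tin [([709.0, 40.0, 1.0], 0.75), ([481.0, 372.0, 3.0], 0.7)]
side cap_grip [([653.0, 290.0, 70.0], 0.65), ([576.0, 92.0, 36.0], 0.63), ([635.0, 171.0, 48.0], 0.62)]
side [[-0.865, -0.502, -0.003], [-0.275, 0.479, -0.834], [0.42, -0.72, -0.552]] [549.0, 203.0, 804.0] [[414.2253790326248, 0.0, 284.7024152225232], [0.0, 414.2253790326248, 205.56388467093348], [0.0, 0.0, 1.0]]
top c
[... 465 characters left out ...]
0.992, -0.006, -0.123], [0.123, 0.004, -0.992]] [87.0, 601.0, 950.0] [[441.95718093234086, 0.0, 278.2118242660459], [0.0, 441.95718093234086, 213.17759821002522], [0.0, 0.0, 1.0]]
{'intrinsics': array([[323.93120973,   0.        , 279.04127044],
       [  0.        , 323.93120973, 203.19133105],
       [  0.        ,   0.        ,   1.        ]]), 'mount': array([[-1.53401624e-03, -9.61514049e-01, -2.74751488e-01,
         7.10418315e+01],
       [ 9.99998710e-01, -1.60572339e-03,  3.60738223e-05,
         4.46243570e-01],
       [-4.75860379e-04, -2.74751079e-01,  9.61515272e-01,
        -1.42971278e+02],
       [ 0.00000000e+00,  0.00000000e+00,  0.00000000e+00,
         1.00000000e+00]])}
```

```bash
cat > h.py <<'E'
import numpy as np, cv2
from bench import eyes, sense, models
from scipy.spatial.transform import Rotation as Ro
def pts(c,p,d,s=None):
    k=eyes.get_calibration(c);K=k['intrinsics']
    v,u=np.mgrid[:420,:560];P=np.stack([(u-K[0,2])/K[0,0]*d,(v-K[1,2])/K[1,1]*d,d],-1)
    if c=='wrist':
        m=k['mount'];P=P@m[:3,:3].T+m[:3,3]
        return P@Ro.from_euler('xyz',s['tcp_rot'],degrees=True).as_matrix().T+s['tool_pos']
    return (P-k['t'])@k['R']
def rect(P):
    (c,wh,a)=cv2.minAreaRect(P[:,:2].astype(np.float32));return np.round(c,1),np.round(wh,1),round(a,1)
E
python3 - <<'E'
from h import *
z=np.load('top.npz');p,d=z['p'],z['d'];P=pts('top',p,d)
for xy in [(578,87),(655,297),(631,175)]:
    near=(np.hypot(P[...,0]-xy[0],P[...,1]-xy[1])<48)&(d>0)
    Z=P[...,2]; m=near&(Z>8); h=np.percentile(Z[m],97)
    bar=near&(Z>h-8); A=P[bar]
    fl=P[m]; print(xy,'h',h.round(1),'bar',rect(A),'all',rect(fl),'pix',np.argwhere(bar).mean(0).round())
m=(np.hypot(P[...,0]-608,P[...,1]+249)<100)&(P[...,2]>80)
print(P[m][:,2].max(),rect(P[m]),np.median(P[m][:,2]))
a=p[:,:,::-1]
cv2.imwrite('pics/t1.png',np.hstack([cv2.resize(a[60:240,80:280],(400,360)),cv2.resize(a[110:290,320:520],(400,360))]))
E
```

```text
(578, 87) h 44.7 bar (array([575.7,  87.5]), array([40.8, 14.4]), 30.1) all (array([574.8,  87.2]), array([41.6, 42.5]), 20.5) pix [224. 279.]
(655, 297) h 81.7 bar (array([652.2, 295.2]), array([27.6, 75.5]), 34.1) all (array([652.2, 293.5]), array([80.2, 77.2]), 9.7) pix [187. 184.]
(631, 175) h 60.5 bar (array([629.8, 172.4]), array([20. , 55.5]), 79.1) all (array([629.2, 172.1]), array([58.2, 57.5]), 73.6) pix [199. 241.]
91.04791038939291 (array([ 607.5, -246.8]), array([136.9, 115.3]), 16.5) 84.84401447493187
```

View pics/top0.png

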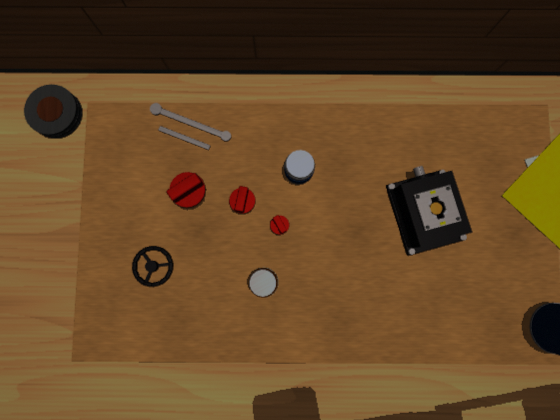

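View pics/t1.png

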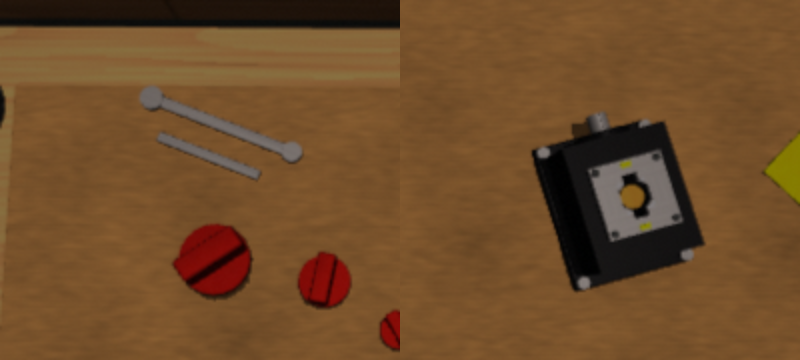

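Red candidates in the top picture are the big cap at (187,190), 82 mm tall with an 80 mm flange; the medium cap at (242,200), 60 mm tall, 58 mm flange and 20×55 mm bar; and the small cap at (279,225), 45 mm tall. The crop confirms the medium one as the cap meant, with its bar at about -11° in yaw. The case is at (437,208), with slots at about 17°. I'll look at the socket up close first.

```bash
cat >> h.py <<'E'
def plan(xyz,yaw,n,start=None,dyaw=None):
    """print rows in tool axes from present pose to xyz, tool down, yaw; dyaw forces turn direction"""
    s=sense(); p=np.array(s['tool_pos']) if start is None else np.array(start[:3],float)
    y0=s['tcp_rot'][2] if start is None else start[3]
    dy=(yaw-y0+180)%360-180 if dyaw is None else dyaw
    st=(np.array(xyz)-p)/n; out=[]
    for i in range(n):
        R=Ro.from_euler('xyz',[180,0,y0+dy*i/n],degrees=True).as_matrix()
        t=R.T@st; out.append([round(float(a),1) for a in t]+[0,0,round(float(-np.radians(dy/n)),3)])
    for i in range(0,n,5): print(out[i:i+5])
E
python3 -c "
from h import *
plan([608,-248,190],17,10)"
```

```text
[[52.3, -20.3, 4.1, 0, 0, -0.003], [52.4, -20.1, 4.1, 0, 0, -0.003], [52.4, -19.9, 4.1, 0, 0, -0.003], [52.5, -19.8, 4.1, 0, 0, -0.003], [52.6, -19.6, 4.1, 0, 0, -0.003]]
[[52.7, -19.4, 4.1, 0, 0, -0.003], [52.7, -19.2, 4.1, 0, 0, -0.003], [52.8, -19.0, 4.1, 0, 0, -0.003], [52.9, -18.8, 4.1, 0, 0, -0.003], [52.9, -18.7, 4.1, 0, 0, -0.003]]
```

apply_moves:
  rows:
    - [52, -20, 4, 0, 0, -0.004]
    - [52, -20, 4, 0, 0, -0.004]
    - [52, -20, 4, 0, 0, -0.004]
    - [52, -20, 4, 0, 0, -0.003]
    - [53, -20, 4, 0, 0, -0.003]
  fingers: 60

```text
time: 1.42
tool_pos: [381.5, -412.5, 211.4]
tcp_rot: [180.0, -0.0, 16.0]
ft_force: [0.1, -0.6, 0.2]
finger_gap: 59.8
grip_force: 0.0
```

apply_moves:
  rows:
    - [53, -19, 4, 0, 0, -0.003]
    - [53, -19, 4, 0, 0, -0.003]
    - [53, -19, 4, 0, 0, -0.003]
    - [53, -19, 4, 0, 0, -0.003]
    - [53, -19, 4, 0, 0, -0.003]

```text
time: 2.05
tool_pos: [609.1, -246.6, 191.3]
tcp_rot: [180.0, -0.0, 16.9]
ft_force: [0.8, -0.9, 0.1]
finger_gap: 60.0
grip_force: 0.0
```

apply_moves:
  rows:
    - [0, 0, 0, 0, 0, 0]
    - [0, 0, 0, 0, 0, 0]
    - [0, 0, 0, 0, 0, 0]
    - [0, 0, 0, 0, 0, 0]
    - [0, 0, 0, 0, 0, 0]

```text
time: 2.68
tool_pos: [607.3, -248.5, 191.6]
tcp_rot: [180.0, -0.0, 16.8]
ft_force: [0.0, -0.3, -0.0]
finger_gap: 60.2
grip_force: 0.0
```

```bash
cat > look.py <<'E'
from h import *
import sys
s=sense();p,d=eyes.snapshot('wrist');P=pts('wrist',p,d,s)
np.savez(sys.argv[1]+'.npz',p=p,d=d,P=P)
print(np.round(s['tool_pos'],1),np.round(s['tcp_rot'],2),s['time'],s['finger_gap'],np.round(s['ft_force'],1))
cv2.imwrite('pics/'+sys.argv[1]+'.png',p[:,:,::-1])
E
python3 look.py w1; python3 - <<'E'
from h import *
print(models.place_of('socket','wrist'))
z=np.load('w1.npz');P=z['P'];p=z['p']
m=(np.hypot(P[...,0]-608,P[...,1]+248)<58)&(abs(P[...,2]-85)<3)&(p.min(-1)>60)
n,l,st,c=cv2.connectedComponentsWithStats(m.astype(np.uint8));i=1+st[1:,4].argmax();print(rect(P[l==i]),np.median(P[l==i][:,2]),c[i])
hsv=cv2.cvtColor(p,cv2.COLOR_RGB2HSV);y=(hsv[...,0]>24)&(hsv[...,0]<36)&(hsv[...,1]>150)&(abs(P[...,2]-85)<4)&(np.hypot(P[...,0]-608,P[...,1]+248)<50)
n,l,st,c=cv2.connectedComponentsWithStats(y.astype(np.uint8))
for i in range(1,n):
    if st[i,4]>15: print(st[i,4],c[i],P[l==i].mean(0))
E
```

```text
[ 607.3 -248.5  191.6] [ 1.7998e+02 -2.0000e-02  1.6820e+01] 2.675 60.15650564934358 [ 0.  -0.3 -0. ]
[{'xyz': [606.1, -244.3, 85.3], 'confidence': 0.65}]
(array([ 610.2, -248.4]), array([80.6, 80.2]), 15.7) 85.38631067325998 [280.00955455 196.1975468 ]
88 [281.11363636 155.77272727] [ 644.06557365 -239.68830463   85.76705064]
82 [278.17073171 239.5       ] [ 577.30081877 -257.34804024   85.66765975]
```

View pics/w1.png

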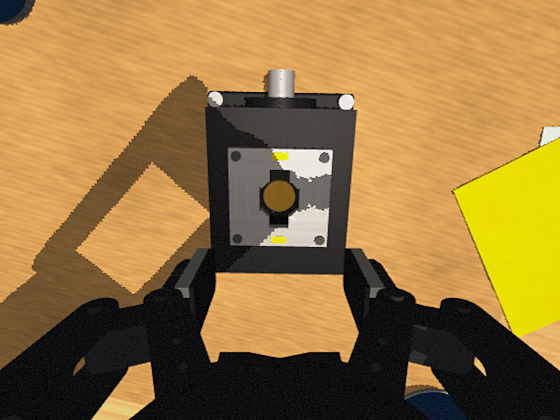

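The picture shows the keyhole at about (279,196), with slots vertical in the image and marks at (281,156) and (278,240). The socket is at about (610.3,-248.4,85) with the slots at 15.5°. Next, above the cap.

```bash
python3 -c "
from h import *
plan([630,172,172],169,15,dyaw=152.2)"
```

```text
[[9.6, -26.4, 1.3, 0, 0, -0.177], [14.1, -24.3, 1.3, 0, 0, -0.177], [18.1, -21.4, 1.3, 0, 0, -0.177], [21.6, -17.9, 1.3, 0, 0, -0.177], [24.4, -13.8, 1.3, 0, 0, -0.177]]
[[26.5, -9.3, 1.3, 0, 0, -0.177], [27.7, -4.5, 1.3, 0, 0, -0.177], [28.1, 0.5, 1.3, 0, 0, -0.177], [27.5, 5.4, 1.3, 0, 0, -0.177], [26.1, 10.2, 1.3, 0, 0, -0.177]]
[[23.9, 14.6, 1.3, 0, 0, -0.177], [21.0, 18.6, 1.3, 0, 0, -0.177], [17.4, 22.0, 1.3, 0, 0, -0.177], [13.2, 24.7, 1.3, 0, 0, -0.177], [8.7, 26.7, 1.3, 0, 0, -0.177]]
```

apply_moves:
  rows:
    - [9.6, -26.4, 1.3, 0, 0, -0.177]
    - [14.1, -24.3, 1.3, 0, 0, -0.177]
    - [18.1, -21.4, 1.3, 0, 0, -0.177]
    - [21.6, -17.9, 1.3, 0, 0, -0.177]
    - [24.4, -13.8, 1.3, 0, 0, -0.177]

```text
time: 3.4
tool_pos: [615.2, -106.9, 184.9]
tcp_rot: [180.0, -0.0, 67.9]
ft_force: [0.3, 0.1, 0.6]
finger_gap: 59.9
grip_force: 0.0
```

apply_moves:
  rows:
    - [26.5, -9.3, 1.3, 0, 0, -0.177]
    - [27.7, -4.5, 1.3, 0, 0, -0.177]
    - [28.1, 0.5, 1.3, 0, 0, -0.177]
    - [27.5, 5.4, 1.3, 0, 0, -0.177]
    - [26.1, 10.2, 1.3, 0, 0, -0.177]

```text
time: 4.03
tool_pos: [622.8, 33.2, 178.4]
tcp_rot: [180.0, 0.0, 118.6]
ft_force: [-0.8, -0.1, 0.8]
finger_gap: 60.0
grip_force: 0.0
```

apply_moves:
  rows:
    - [23.9, 14.6, 1.3, 0, 0, -0.177]
    - [21.0, 18.6, 1.3, 0, 0, -0.177]
    - [17.4, 22.0, 1.3, 0, 0, -0.177]
    - [13.2, 24.7, 1.3, 0, 0, -0.177]
    - [8.7, 26.7, 1.3, 0, 0, -0.177]

```text
time: 4.65
tool_pos: [630.4, 173.2, 171.8]
tcp_rot: [180.0, 0.0, 169.3]
ft_force: [0.6, -0.0, -0.2]
finger_gap: 60.0
grip_force: 0.0
```

apply_moves:
  rows:
    - [0, 0, 0, 0, 0, 0]
    - [0, 0, 0, 0, 0, 0]
    - [0, 0, 0, 0, 0, 0]
    - [0, 0, 0, 0, 0, 0]
    - [0, 0, 0, 0, 0, 0]

```text
time: 5.28
tool_pos: [630.5, 171.9, 171.9]
tcp_rot: [180.0, 0.0, 169.0]
ft_force: [-0.0, -0.5, 0.3]
finger_gap: 60.0
grip_force: 0.0
```

```bash
python3 look.py w2; python3 - <<'E'
from h import *
z=np.load('w2.npz');P=z['P'];p=z['p'].astype(int)
red=(p[...,0]>1.8*p[...,1])&(p[...,0]>40)&(np.hypot(P[...,0]-630,P[...,1]-172)<50)
Z=P[...,2];b=red&(Z>53)&(Z<66);f=red&(Z>24)&(Z<36)
for m in (b,f,b|f): print(m.sum(),rect(P[m]),np.median(P[m][:,2]),cv2.minEnclosingCircle(P[m][:,:2].astype(np.float32)),np.argwhere(m).mean(0))
E
```

```text
[630.5 171.9 171.9] [1.8000e+02 1.0000e-02 1.6895e+02] 5.275 59.992656961695324 [-0.  -0.5  0.3]
1545 (array([631.6, 173.3]), array([19.9, 54.7]), 79.6) 58.31875267641503 ((631.8450927734375, 173.00746154785156), 28.46244239807129) [196.04466019 280.98058252]
1812 (array([630.7, 173.2]), array([58.9, 56.6]), 80.9) 30.459513081525785 ((631.876220703125, 173.0712127685547), 29.667499542236328) [188.20584989 280.24834437]
3357 (array([630.7, 173.2]), array([58.9, 56.6]), 80.9) 31.51802946753898 ((631.876220703125, 173.0712127685547), 29.667499542236328) [191.81352398 280.58534406]
```

View pics/w2.png

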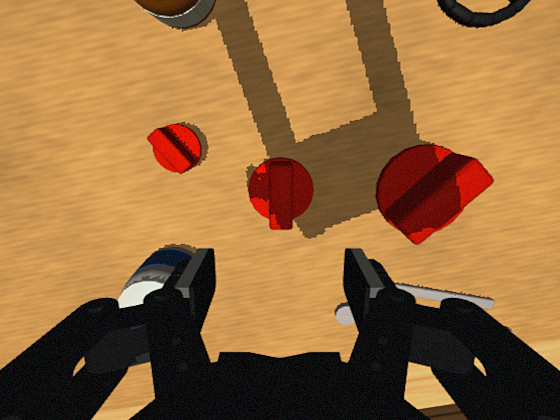

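The cap is at pixel (281,190), clearly the medium one: bar 20×55 mm, top at 58 mm, flange 59 mm. It stands at (631,173), yaw 169.5. I'll descend and grip.

apply_moves:
  rows:
    - [-0.3, 1.2, 25, 0, 0, -0.01]
    - [0, 0, 25, 0, 0, 0]
    - [0, 0, 25, 0, 0, 0]
    - [0, 0, 25, 0, 0, 0]
    - [0, 0, 20, 0, 0, 0]
  fingers: 52

```text
time: 5.95
tool_pos: [630.5, 173.4, 50.5]
tcp_rot: [-180.0, -0.0, 169.6]
ft_force: [1.0, -0.3, 1.4]
finger_gap: 52.0
grip_force: 0.0
```

apply_moves:
  rows:
    - [0, 0, 9, 0, 0, 0]
    - [0, 0, 6, 0, 0, 0]
    - [0, 0, 3.5, 0, 0, 0]
    - [0, 0, 0, 0, 0, 0]
    - [0, 0, 0, 0, 0, 0]

```text
time: 6.58
tool_pos: [631.4, 173.6, 34.0]
tcp_rot: [180.0, 0.1, 169.6]
ft_force: [0.0, 0.2, 0.0]
finger_gap: 51.9
grip_force: 0.0
```

apply_moves:
  rows:
    - [0, 0, 0, 0, 0, 0]
    - [0, 0, 0, 0, 0, 0]
    - [0, 0, 0, 0, 0, 0]
    - [0, 0, 0, 0, 0, 0]
    - [0, 0, 0, 0, 0, 0]
  fingers: 0
  grip_force: 80

```text
time: 7.2
tool_pos: [631.3, 173.5, 33.8]
tcp_rot: [180.0, 0.0, 169.6]
ft_force: [-0.2, -0.5, 4.4]
finger_gap: 18.4
grip_force: 79.0
```

apply_moves:
  rows:
    - [0, 0, 0, 0, 0, 0]
    - [0, 0, 0, 0, 0, 0]
    - [0, 0, 0, 0, 0, 0]
    - [0, 0, 0, 0, 0, 0]
    - [0, 0, 0, 0, 0, 0]

```text
time: 7.82
tool_pos: [631.3, 173.6, 33.8]
tcp_rot: [180.0, 0.0, 169.6]
ft_force: [-0.3, -1.8, 4.6]
finger_gap: 18.5
grip_force: 79.0
```

```bash
python3 -c "
from h import *
plan([631,174,190],169.6,5)
plan([658,-235,190],195.5,10,start=[631,174,190,169.6])"
```

```text
[[0.1, 0.1, -31.2, 0, 0, -0.0], [0.1, 0.1, -31.2, 0, 0, -0.0], [0.1, 0.1, -31.2, 0, 0, -0.0], [0.1, 0.1, -31.2, 0, 0, -0.0], [0.1, 0.1, -31.2, 0, 0, -0.0]]
[[-10.0, -39.7, -0.0, 0, 0, -0.045], [-8.2, -40.2, -0.0, 0, 0, -0.045], [-6.4, -40.5, -0.0, 0, 0, -0.045], [-4.6, -40.7, -0.0, 0, 0, -0.045], [-2.7, -40.9, -0.0, 0, 0, -0.045]]
[[-0.9, -41.0, -0.0, 0, 0, -0.045], [1.0, -41.0, -0.0, 0, 0, -0.045], [2.8, -40.9, -0.0, 0, 0, -0.045], [4.7, -40.7, -0.0, 0, 0, -0.045], [6.5, -40.5, -0.0, 0, 0, -0.045]]
```

apply_moves:
  rows:
    - [0, 0, -15, 0, 0, 0]
    - [0, 0, -30, 0, 0, 0]
    - [0, 0, -40, 0, 0, 0]
    - [0, 0, -45, 0, 0, 0]
    - [0, 0, -26, 0, 0, 0]

```text
time: 8.45
tool_pos: [631.5, 173.7, 192.6]
tcp_rot: [179.9, 0.1, 169.6]
ft_force: [0.6, 0.5, -2.0]
finger_gap: 18.3
grip_force: 78.4
```

apply_moves:
  rows:
    - [-10.0, -39.7, 0, 0, 0, -0.045]
    - [-8.2, -40.2, 0, 0, 0, -0.045]
    - [-6.4, -40.5, 0, 0, 0, -0.045]
    - [-4.6, -40.7, 0, 0, 0, -0.045]
    - [-2.7, -40.9, 0, 0, 0, -0.045]

```text
time: 9.07
tool_pos: [643.6, -32.1, 189.2]
tcp_rot: [180.0, -0.1, -177.4]
ft_force: [0.7, 0.4, -2.6]
finger_gap: 18.9
grip_force: 78.5
```

apply_moves:
  rows:
    - [-0.9, -41, 0, 0, 0, -0.045]
    - [1.0, -41.0, 0, 0, 0, -0.045]
    - [2.8, -40.9, 0, 0, 0, -0.045]
    - [4.7, -40.7, 0, 0, 0, -0.045]
    - [6.5, -40.5, 0, 0, 0, -0.045]

```text
time: 9.7
tool_pos: [656.8, -236.6, 189.1]
tcp_rot: [179.9, -0.1, -164.5]
ft_force: [0.8, 0.2, -2.7]
finger_gap: 18.5
grip_force: 78.5
```

apply_moves:
  rows:
    - [0, 0, 0, 0, 0, 0]
    - [0, 0, 0, 0, 0, 0]
    - [0, 0, 0, 0, 0, 0]
    - [0, 0, 0, 0, 0, 0]
    - [0, 0, 0, 0, 0, 0]

```text
time: 10.32
tool_pos: [657.5, -234.8, 189.4]
tcp_rot: [-180.0, 0.0, -164.6]
ft_force: [-0.9, -0.5, -3.0]
finger_gap: 19.0
grip_force: 78.7
```

```bash
python3 look.py w3; python3 - <<'E'
from h import *
z=np.load('w3.npz');P=z['P'];p=z['p']
m=(np.hypot(P[...,0]-610,P[...,1]+248)<58)&(abs(P[...,2]-85)<3)&(p.min(-1)>60)
n,l,st,c=cv2.connectedComponentsWithStats(m.astype(np.uint8));i=1+st[1:,4].argmax();print(rect(P[l==i]),np.median(P[l==i][:,2]),c[i])
hsv=cv2.cvtColor(p,cv2.COLOR_RGB2HSV);y=(hsv[...,0]>24)&(hsv[...,0]<36)&(hsv[...,1]>150)&(abs(P[...,2]-85)<4)&(np.hypot(P[...,0]-608,P[...,1]+248)<50)
n,l,st,c=cv2.connectedComponentsWithStats(y.astype(np.uint8))
for i in range(1,n):
    if st[i,4]>15: print(st[i,4],c[i],P[l==i].mean(0))
s=sense();T=Ro.from_euler('xyz',s['tcp_rot'],degrees=True).as_matrix();Q=(P-s['tool_pos'])@T
pi=p.astype(int);red=(pi[...,0]>1.8*pi[...,1])&(pi[...,0]>40)&(np.hypot(Q[...,0],Q[...,1])<45)
for lo,hi in((-30,-16),(-5,10)):
    k=red&(Q[...,2]>lo)&(Q[...,2]<hi)
    if k.sum()>20: print('tool frame',lo,k.sum(),rect(Q[k]),np.median(Q[k][:,2]),Q[k].min(0),Q[k].max(0))
E
```

```text
[ 657.5 -234.8  189.4] [-180.      0.   -164.58] 10.325 19.00418210339204 [-0.9 -0.5 -3. ]
(array([ 610.7, -247.7]), array([80.2, 80.3]), 15.9) 85.47694688534499 [279.49821099 134.05562182]
135 [279.32592593  89.20740741] [ 577.3718239  -257.28958357   85.7555205 ]
tool frame -30 5750 (array([-0.4,  6.1]), array([33., 56.]), 89.3) -24.422958325389686 [-28.42702393 -10.55905472 -28.18173058] [ 27.52127104  22.53037651 -16.00912108]
tool frame -5 3162 (array([10.5, -0.7]), array([58.8, 37.2]), 89.1) 3.5013958121818414 [ -8.57775049 -29.88826977  -4.95666937] [29.13285807 28.93727318  9.9950467 ]
```

View pics/w3.png

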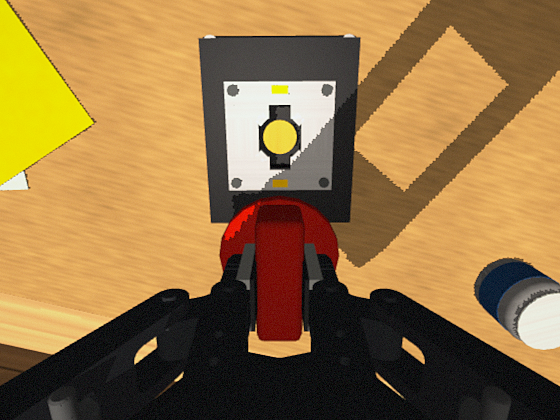

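The picture shows the keyhole unobstructed at (280,137), and the cap held square with its bar at (280,270). The socket averages (610.5,-248.0) at 15.8°. Moving above it.

```bash
python3 -c "
from h import *
plan([610.1,-247.8,130],195.5,5)"
```

```text
[[9.8, 0.1, 11.9, 0, 0, -0.0], [9.8, 0.1, 11.9, 0, 0, -0.0], [9.8, 0.1, 11.9, 0, 0, -0.0], [9.8, 0.1, 11.9, 0, 0, -0.0], [9.8, 0.1, 11.9, 0, 0, -0.0]]
```

apply_moves:
  rows:
    - [10, 0.1, 11.9, 0, 0, 0]
    - [10, 0.1, 11.9, 0, 0, 0]
    - [10, 0.1, 11.9, 0, 0, 0]
    - [10, 0.1, 11.9, 0, 0, 0]
    - [9, 0.1, 11.9, 0, 0, 0]

```text
time: 11.0
tool_pos: [609.7, -248.1, 129.5]
tcp_rot: [-180.0, 0.0, -164.6]
ft_force: [0.6, -0.1, -2.2]
finger_gap: 18.8
grip_force: 78.7
```

apply_moves:
  rows:
    - [0, 0, 0, 0, 0, 0]
    - [0, 0, 0, 0, 0, 0]
    - [0, 0, 0, 0, 0, 0]
    - [0, 0, 0, 0, 0, 0]
    - [0, 0, 0, 0, 0, 0]

```text
time: 11.62
tool_pos: [610.2, -248.1, 130.0]
tcp_rot: [-180.0, 0.0, -164.6]
ft_force: [-0.4, -0.1, -2.8]
finger_gap: 18.4
grip_force: 78.7
```

apply_moves:
  rows:
    - [0, 0, 4, 0, 0, 0]
    - [0, 0, 4, 0, 0, 0]
    - [0, 0, 4, 0, 0, 0]
    - [0, 0, 2, 0, 0, 0]
    - [0, 0, 2, 0, 0, 0]

```text
time: 12.25
tool_pos: [609.9, -248.1, 113.6]
tcp_rot: [180.0, -0.0, -164.6]
ft_force: [0.2, 0.6, -1.6]
finger_gap: 18.5
grip_force: 78.7
```

It went in freely. Pressing on down.

apply_moves:
  rows:
    - [0, 0, 2.5, 0, 0, 0]
    - [0, 0, 2.5, 0, 0, 0]
    - [0, 0, 2.5, 0, 0, 0]
    - [0, 0, 2, 0, 0, 0]
    - [0, 0, 2, 0, 0, 0]

```text
time: 12.88
tool_pos: [610.1, -248.1, 103.0]
tcp_rot: [-180.0, 0.0, -164.6]
ft_force: [-3.8, 1.4, 7.0]
finger_gap: 18.7
grip_force: 80.1
```

apply_moves:
  rows:
    - [0, 0, 2, 0, 0, 0]
    - [0, 0, 1.5, 0, 0, 0]
    - [0, 0, 1, 0, 0, 0]
    - [0, 0, 0, 0, 0, 0]
    - [0, 0, 0, 0, 0, 0]

```text
time: 13.5
tool_pos: [610.2, -248.2, 99.2]
tcp_rot: [-180.0, 0.0, -164.6]
ft_force: [-4.3, 2.9, 10.0]
finger_gap: 18.3
grip_force: 80.5
```

apply_moves:
  rows:
    - [0, 0, 1, 0, 0, 0]
    - [0, 0, 1, 0, 0, 0]
    - [0, 0, 0.8, 0, 0, 0]
    - [0, 0, 0, 0, 0, 0]
    - [0, 0, 0, 0, 0, 0]

```text
time: 14.12
tool_pos: [610.2, -248.2, 96.9]
tcp_rot: [-180.0, 0.0, -164.6]
ft_force: [-7.7, 2.9, 12.1]
finger_gap: 18.6
grip_force: 81.0
```

apply_moves:
  rows:
    - [0.5, 0, 0.5, 0, 0, 0]
    - [0.3, 0, 0.5, 0, 0, 0]
    - [0, 0, 0, 0, 0, 0]
    - [0, 0, 0, 0, 0, 0]
    - [0, 0, 0, 0, 0, 0]

```text
time: 14.75
tool_pos: [610.2, -248.2, 96.9]
tcp_rot: [-179.9, 0.1, -164.6]
ft_force: [-6.1, 4.5, 17.1]
finger_gap: 18.2
grip_force: 81.6
```

apply_moves:
  rows:
    - [0, 0, 0.8, 0, 0, 0]
    - [0, 0, 0.7, 0, 0, 0]
    - [0, 0, 0, 0, 0, 0.05]
    - [0, 0, 0, 0, 0, 0.1]
    - [0, 0, 0, 0, 0, 0.1]
  grip_force: 110

```text
time: 15.38
tool_pos: [610.9, -249.2, 96.9]
tcp_rot: [-179.9, 0.2, -179.1]
ft_force: [-6.8, 2.2, 22.0]
finger_gap: 18.1
grip_force: 107.9
```

apply_moves:
  rows:
    - [0, 0, 0, 0, 0, 0.1]
    - [0, 0, 0, 0, 0, 0.1]
    - [0, 0, 0, 0, 0, 0.1]
    - [0, 0, 0, 0, 0, 0.1]
    - [0, 0, 0, 0, 0, 0.1]

```text
time: 16.0
tool_pos: [611.1, -249.6, 96.9]
tcp_rot: [-180.0, 0.3, 152.2]
ft_force: [-5.7, 1.3, 20.9]
finger_gap: 18.0
grip_force: 107.8
```

apply_moves:
  rows:
    - [0, 0, 0, 0, 0, 0.1]
    - [0, 0, 0, 0, 0, 0.1]
    - [0, 0, 0, 0, 0, 0.1]
    - [0, 0, 0, 0, 0, 0.1]
    - [0, 0, 0, 0, 0, 0.1]

```text
time: 16.62
tool_pos: [611.3, -249.7, 96.9]
tcp_rot: [179.9, 0.3, 123.6]
ft_force: [-5.8, 1.6, 19.9]
finger_gap: 18.0
grip_force: 107.8
```

apply_moves:
  rows:
    - [0, 0, 0, 0, 0, 0.1]
    - [0, 0, 0, 0, 0, 0.1]
    - [0, 0, 0, 0, 0, 0.1]
    - [0, 0, 0, 0, 0, 0]
    - [0, 0, 0, 0, 0, 0]

```text
time: 17.25
tool_pos: [610.8, -249.7, 96.9]
tcp_rot: [179.8, 0.2, 106.6]
ft_force: [-8.6, 1.1, 20.8]
finger_gap: 17.9
grip_force: 108.2
```

```bash
python3 look.py w4; python3 - <<'E'
from h import *
s=sense();print(s['wrist_torque'],np.abs(s['qd']).max())
z=np.load('w4.npz');P=z['P'];p=z['p'].astype(int)
red=(p[...,0]>1.8*p[...,1])&(p[...,0]>40)
for lo,hi in((112,130),(88,98)):
    k=red&(P[...,2]>lo)&(P[...,2]<hi)&(np.hypot(P[...,0]-610,P[...,1]+248)<45); print(k.sum(),rect(P[k]),np.median(P[k][:,2]))
E
```

```text
[ 610.8 -249.7   96.9] [179.81   0.23 106.55] 17.25 17.90217406172894 [-8.6  1.1 20.8]
[0.36585362 1.36038633 0.05749425] 0.07611477683893508
5756 (array([ 617.9, -247.1]), array([32.8, 55.8]), 16.9) 121.2546634976777
3060 (array([ 608.4, -238.8]), array([58.7, 37.4]), 17.8) 93.3086476674338
```

View pics/w4.png

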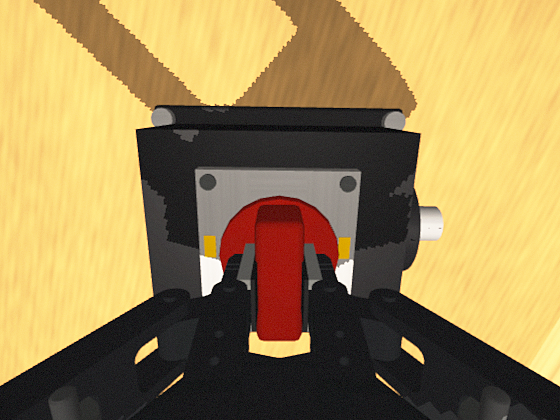

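The picture shows the flange flush on the plate (top at 93.3 mm against 93 expected) and the bar at (280,270), square to the line between the marks at (209,246) and (344,248). The twist comes to about 89–91° and the press is about 21 N.

```bash
python3 -c "
from bench import job
print(job.hand_in())"
```

```text
the job is handed in; nothing more can be done
None
```

The red cap is fitted: flush on the neck plate, twisted a quarter turn clockwise (about 89–91° measured), still gripped and pressed at about 21 N. I handed the job in at about 17 s; no verdict came back.

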